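# Strain over a cold bath: nest the bowls and strainer, then hold the jug tipped over them

## Task

Set up for straining custard over a cold bath: stand the middle-sized steel bowl upright in the middle of the large one, then hang the perforated strainer by its wire loops on the middle bowl's rim; set both down gently rather than dropping them. Then lift the steel jug straight up out of the round warmer, carry it upright, and only when its lip is over the strainer tip it lip-down to about 45 degrees. Finish still gripping the jug like that, with the lip over the middle of the strainer about five centimetres above its rim and the jug touching nothing but the gripper; leave the other kitchen things where they stand.

Things in the scene. Friction and masses are not known exactly. Their poses are not given: they have to be found in the camera images.
- ice_bowl: the large round steel bowl, empty, standing on the worktop: 168 mm across its rim, 64 mm high, 0.8 kg. Origin: centre of its underside, z up; its flat inner floor lies 6 mm above the origin and is about 100 mm across. It need not be moved
- bowl: middle steel bowl, 0.24 kg, 120 mm across, 78 mm high, foot 68 mm, inner floor 5 mm up. Its rolled rim, 8 mm wide, 9 mm high, on a circle of radius 56 mm, can be pinched from above, one finger inside. Origin: centre of underside, z up. Nested, its origin is 6 mm above the large bowl's, its rim 20 mm above that rim. Starts right of the large bowl or before the sink, the strainer at the other place
- strainer: perforated steel strainer, 0.15 kg, 86 mm across, 60 mm high, foot 50 mm. Rolled rim 8 mm wide, 9 mm high, on a circle of radius 39 mm: pinch it like the bowl's. Two loops of 6 mm wire, 44 mm wide, stick out along its +x and -x to 75 mm from the axis, undersides 31 mm up. Origin: centre of underside, z up. Hung on the bowl's rim, its origin is 47 mm above the bowl's, its rim 29 mm above the bowl's
- strainer_rim (a point): centre of the strainer's mouth, 60 mm above the strainer's origin
- warmer: a round steel sauce warmer standing on the worktop, fixed: 112 mm across, 67 mm high, with a black dial on its front (-x of its own frame). In its top is an open round well 72 mm across whose floor is 20 mm above the origin. Origin: centre of its underside, z up
- jug: steel jug upright in the warmer's well, 0.17 to 0.34 kg: round body 62 mm across, 100 mm high. Its foot is 20 mm above the worktop; the upper 53 mm stand out of the well; it must rise 47 mm to come clear. Lip at +x, strap handle at -x reaching 58 mm from the axis, 57 to 96 mm up. Grip across the body below the rim, fingers closing along its y. Origin: centre of underside, z along its axis
- jug_lip (a point): the tip of the jug's pouring lip, 42 mm from the jug's axis along +x and 100 mm above its origin
- lemon: the lemon lying to the right of the warmer, 71x53x51 mm, to be left alone. Origin: centre of its underside
- shaker: a clear shaker with a metal cap, 44 mm across, 90 mm high, to be left alone. Origin: centre of its underside
- spice_jar: the red-capped spice jar behind the warmer, 47 mm across, 97 mm high, to be left alone. Origin: centre of its underside
- teaspoon: a teaspoon lying on the worktop, 139x30x10 mm, to be left alone. Origin: centre of its underside
- mug: a white mug, 80x113x91 mm, to be left alone. Origin: centre of its underside

How it is judged:
By the outcome, as a careful person would: the job done as asked, in the order asked, and still so for the second after the job is handed in, while the arm keeps its last pose, push and grip.
It also fails if it takes over 64 s, if anything falls off the work surface, if the arm or the gripper's body presses on something with over 40 N, if the wrist force passes 120 N, or if a joint passes its speed limit or range.

## Robot

A 6-joint arm with a two-finger parallel gripper is mounted at the origin on a cart in front of the work surface, level with it; the furniture and walls round the work are solid. World frame = base frame: x ahead of the robot, y to its left, z up, the work surface at z = 0. Lengths are in m, angles in rad, forces in N, time in s.
With the tool pointing down it reaches from about 0.425 to 0.95 m from the base axis. Payload 3.5 kg.
Tool frame: the origin (TCP) lies at the very end of the fingers, on their centre line; the grasp point (between the pads) lies 19 mm behind it; z points along the fingers, y is the line along which they close (so a half turn about z gives the same grasp; the last joint's range is limited). The gripper opens to 85 mm and grips with 20 to 120 N. Pads are 22 mm wide; open, the fingers measure 114 mm over their backs; the gripper's body (76 mm by 85 mm) begins 54 mm behind the grasp point. The pads swing forward as they close: fully open they stand 13 mm farther back than shut.
Start: joints at [-1.382, 0.286, 1.577, -0, 1.279, -0.15], TCP at [0.224, -0.637, 0.231] pointing down, gripper open.
Joint ranges: [-2.77, 2.77], [-0.9, 2.22], [0.21, 2.48], [-1.53, 4.67], [0.24, 2.81], [-2.84, 2.84]. Speed limits (rad/s): [2.79, 2.79, 3.14, 3.14, 3.14, 3.14].

## Interface

Orientations are given as a unit quaternion [x, y, z, w].
In Python, from plant import get_state, read_camera, sign_off, recognise gives the robot as it stands.
- The arm moves only by the tool arm_command, never from a script. Its argument "steps" is a list of rows, each an object with "translation": the shift along the tool's x, y, z scaled (see below), a list of three; "twist": the turn, a rotation vector about the tool's x, y, z scaled (see below), a list of three; "fingers": the opening, from -1 (shut) to 1 (fully open). In form: [{"translation": [x, y, z], "twist": [rx, ry, rz], "fingers": fingers}, ...]. A call has 1 to 5 rows; each row is the pose to reach, as a shift and turn from the pose commanded when the call began, along the tool's axes at that moment; what a row does not reach only later rows make up. The controller multiplies each number of a shift by 75 cm and each number of a turn by 60 degrees. A row lasts 1/8 s, in which the tool goes at most 62.5 mm and 10.7 degrees, less where a joint would pass 70% of its speed; a pose out of reach is approached as far as the arm can. A call with a number of a shift or a turn outside -1 to 1 is refused whole. A call with a gripper value outside its range is refused whole. The fingers move at their own pace and stop on an object; "grip_force" is the grip in N (left out, the last holds). Time passes only in rows, so rows that repeat a pose let the fingers close. It gives the time, the measured TCP pose, the force, the opening and the grip force at its end, in the units of the state.
- get_state(): the state, without advancing time (a new reading comes with each control period).
- read_camera(name): name is "scene" or "side" or "wrist"; returns a dict with "pixels" (384x512x3 uint8, red, green, blue), "K" (3x3 intrinsics, pixels), "R" (3x3) and "t" (3): a world point X has camera coordinates R X + t; the wrist camera has in their place "T_tool_cam" (4x4, takes a point from camera to tool coordinates, whose origin is the TCP and whose axes are the flange's). Camera axes: x right, y down, z forward; pixel columns grow to the right and rows downward; lengths in m; the calibration is good to about 2 mm. The wrist camera is an equidistant fisheye: a pixel r from the principal point sees the ray r / f radians off the axis. A picture is of the moment at which its call begins: read the wrist's pose just before it. There is no depth.
- sign_off(): hands the job in; it is judged then, once.
Trained networks look in a picture, given as the dict that the camera call returned (one of the last four; its "shot" number tells which), for a name from the list of things; names that differ only in an ending like _2 or _b are one class to them, and where a whole thing is asked for, a point or a joint stands for the part that bears it (a point fixed in the world has none). Each returns a list of dicts, best first, with "conf" (0 to 1); they miss things now and then, are a little off and sometimes report something else, mostly with a low value. They report only what shows in the picture. A call takes as long as a camera call.
- recognise(picture, query): "point" ([row, column] in pixels, amid what is visible of it).
The state is a dict: "time": time; "qpos": joint angles; "dq": joint speeds; "joint_efforts": joint torques, N m; "eef_pos": TCP position; "tcp_rot": TCP orientation; "contact_force": force on the tool from outside, world axes, zero at the start; "wrist_torque": the same for the moment, N m; "opening": opening from 0.0 (shut) to 1.0 (fully open); "finger_force": force on a finger pad.
Only numpy, scipy, OpenCV 4.12 (cv2) and the standard library are available. Lean on these libraries where they do the work, as an engineer would, in place of code of your own. Each camera call takes 0.05 s, during which the arm holds its last target. There are 200 camera calls.

## Working session

There is one attempt and no reset: what is moved stays moved. The work goes in short steps, Python scripts to look and compute and a tool call to move; the robot and the scene stay as the last step left them, time stands still between calls to the robot, and variables do not carry over. Pictures are saved under pics/ and viewed, at most 10 in all, crops included, and the job is handed in when it is done.

Besides the shell and the picture viewer there is one more tool, called after "Request:" by a JSON object that holds its "name" and its "arguments", one argument or row to a line. arm_command: Moves the arm, as the interface text tells. Shifts and turns lie within -1 to 1; 1 stands for 75 cm of shift or 60 degrees of turn. Its arguments: {"type":"object","properties":{"steps":{"type":"array"},"grip_force":{"type":"number"}},"required":["steps"]}

```bash
mkdir -p pics; ls
cat > h.py <<'E'
import numpy as np, cv2, json
from plant import get_state, read_camera, sign_off, recognise
E
python3 - <<'E'
from h import *
s=get_state(); print(s)
names="ice_bowl bowl strainer warmer jug lemon shaker spice_jar teaspoon mug jug_lip strainer_rim".split()
pics={}
for c in("scene","side"):
    p=read_camera(c); pics[c]=p
    cv2.imwrite(f"pics/{c}0.png",p["pixels"][:,:,::-1])
    print(c,p["K"].tolist(),p["R"].tolist(),p["t"].tolist())
    for n in names:
        print(n,[(np.round(d["point"]).tolist(),round(d["conf"],2)) for d in recognise(p,n)[:2]])
print(get_state()["time"])
E
```

```text
pics
{'time': 0.0, 'qpos': array([-1.38198821e+00,  2.87204257e-01,  1.57821279e+00,  2.64065908e-05,
        1.27861604e+00, -1.50008889e-01]), 'dq': array([ 0.00149169, -0.0012879 , -0.00038009,  0.00013581,  0.00026091,
       -0.00027925]), 'joint_efforts': array([-3.44250575e-04, -4.05979729e+01, -2.92626804e+01, -1.46777616e-04,
        5.87197370e-03, -7.35774620e-06]), 'eef_pos': array([ 0.22425082, -0.63594403,  0.22990209]), 'tcp_rot': array([ 9.85684575e-01,  1.68595459e-01, -1.10335631e-05, -1.22023238e-03]), 'contact_force': array([ 0.16208417, -0.95176464,  0.39103615]), 'wrist_torque': array([ 0.00377371,  0.02857998, -0.00032033]), 'finger_force': 0.0, 'opening': 1.000995285951877}
scene [[425.212779328825, 0.0, 249.9011691642759], [0.0, 425.212779328825, 195.80169982102416], [0.0, 0.0, 1.0]] [[0.6438779637035354, -0.7649162952836236, 0.01800636183588758], [-0.3376284275110582, -0.3051642056587207, -0.8904391346527243], [0.6866063011605694, 0.5672546771902887, -0.454745993288938]] [-0.4823462435724121, 0.18485044488530017, 1.3243225411094717]
ice_bowl [([203.0, 231.0]
[... 466 characters left out ...]
[0.0, 0.0, 1.0]] [[-0.9644580635634598, -0.26415973487378036, 0.006346502882337428], [-0.15431803474178263, 0.5435997903238224, -0.8250364913828542], [0.21449146318876058, -0.7966924767005836, -0.5650438122728486]] [0.44473415203116806, 0.24719442786546533, 1.4776981329382028]
ice_bowl [([211.0, 272.0], 0.77), ([173.0, 259.0], 0.74)]
bowl [([180.0, 293.0], 0.91)]
strainer [([275.0, 252.0], 0.75)]
warmer [([192.0, 252.0], 0.87)]
jug [([174.0, 255.0], 0.62), ([146.0, 276.0], 0.29)]
lemon []
shaker [([202.0, 230.0], 0.73)]
spice_jar [([191.0, 253.0], 0.71), ([182.0, 220.0], 0.67)]
teaspoon []
mug [([146.0, 273.0], 0.69)]
jug_lip [([174.0, 257.0], 0.74)]
strainer_rim [([272.0, 253.0], 0.63)]
1.3
```

Run:
```python
import cv2
a=cv2.imread("pics/scene0.png")[130:300,130:350]; b=cv2.imread("pics/side0.png")[120:310,180:330]
cv2.imwrite("pics/sc.png",cv2.resize(a,None,fx=3.6,fy=3.4,interpolation=2)); 
cv2.imwrite("pics/sd.png",cv2.resize(b,None,fx=3,fy=3,interpolation=2))
```

```text
(no output)
```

View pics/sc.png

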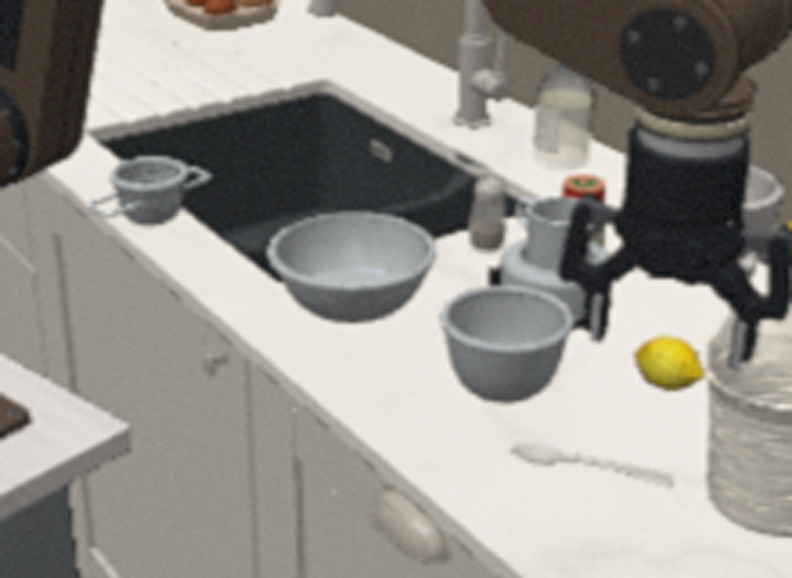

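View pics/sd.png

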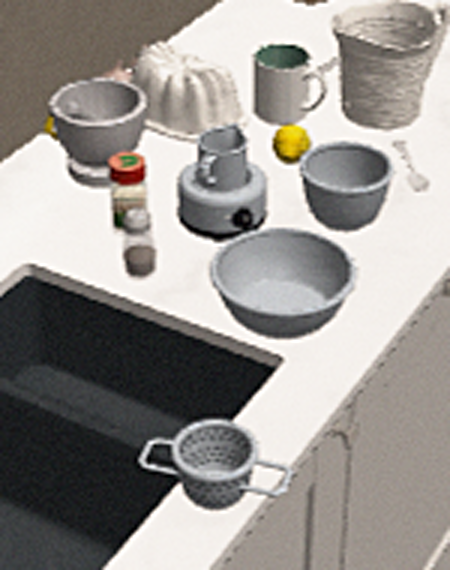

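```bash
cat >> h.py <<'E'
from scipy.optimize import least_squares
from scipy.spatial.transform import Rotation as Ro
CAM={"scene":(425.2128,249.9012,195.8017,[[0.6438779637035354,-0.7649162952836236,0.01800636183588758],[-0.3376284275110582,-0.3051642056587207,-0.8904391346527243],[0.6866063011605694,0.5672546771902887,-0.454745993288938]],[-0.4823462435724121,0.18485044488530017,1.3243225411094717]),
"side":(486.2774,258.0546,195.3244,[[-0.9644580635634598,-0.26415973487378036,0.006346502882337428],[-0.15431803474178263,0.5435997903238224,-0.8250364913828542],[0.21449146318876058,-0.7966924767005836,-0.5650438122728486]],[0.44473415203116806,0.24719442786546533,1.4776981329382028])}
def proj(c,X):
    f,cx,cy,R,t=CAM[c]; Y=np.atleast_2d(X)@np.array(R).T+t
    return np.c_[f*Y[:,0]/Y[:,2]+cx,f*Y[:,1]/Y[:,2]+cy]
A=np.linspace(0,2*np.pi,181)
def circ(x,y,z,r): return np.c_[x+r*np.cos(A),y+r*np.sin(A),0*A+z]
def ext(c,x,y,z,r):
    p=proj(c,circ(x,y,z,r)); return np.array([p[:,0].min(),p[:,0].max(),p[:,1].min()])
def tri(m,z,r):
    f=lambda v:np.concatenate([ext(c,v[0],v[1],z,r)-m[c] for c in m])
    s=least_squares(f,[.65,-.1]); return s.x,s.fun.round(1)
def ground(c,uv,z):
    f,cx,cy,R,t=CAM[c];R=np.array(R);o=-R.T@t;d=R.T@np.array([(uv[0]-cx)/f,(uv[1]-cy)/f,1]);return (o+d*(z-o[2])/d[2])[:2]
E
python3 - <<'E'
from h import *
print("ice",tri({"side":[250,299,196],"scene":[204.4,251.4,192]},.064,.084))
print("bowl",tri({"side":[280.3,310.3,167],"scene":[252.5,290.3,214.1]},.078,.060))
print("str",tri({"side":[237.3,266,259.7],"scene":[161.1,181.9,175.9]},.060,.043))
for c,l,r in(("side",(227.3,272.3),(276,280.7)),("scene",(156.4,191.2),(188.3,181.5))):
    a,b=ground(c,l,.034),ground(c,r,.034); print("loops",a,b,np.linalg.norm(a-b),np.degrees(np.arctan2(*(b-a)[::-1])))
o=lambda x,y:[180+x/3,120+y/3]
print("warmer", tri({"side":[180+178/3,180+268/3,120+160/3]},.067,.056), "dial",ground("side",o(242,218),.025))
print("jug lip",ground("side",o(243,130),.12),"handle",ground("side",o(205,165),.10), "jug rim left/back",ground("side",o(198,135),.12))
for n,p in(("lemon",(292,158)),("spicejar",(128,222)),("shaker",(139,272)),("mug",(280,122))): print(n,ground("side",o(*p),0.0))
E
```

```text
ice (array([ 0.44521406, -0.14983366]), array([-0.4,  0. , -1.6, -0.6, -0.4, -0.2]))
bowl (array([ 0.41768282, -0.36639445]), array([-1. ,  1.2, -1.6, -0. , -0.5, -0.7]))
str (array([0.44019292, 0.1512433 ]), array([-0.7,  0.2, -1.6, -1.4, -0.1, -0.6]))
loops [0.51156896 0.16132673] [0.36447983 0.15639845] 0.14717166695540165 -178.08100227080052
loops [0.369682   0.15608021] [0.5127701  0.13042944] 0.14536906832292046 -10.163209524787263
warmer (array([ 0.55522025, -0.29013426]), array([-0.2,  0.2, -0. ])) dial [ 0.52921731 -0.28469453]
jug lip [ 0.54258242 -0.33565554] handle [ 0.57385081 -0.27567989] jug rim left/back [ 0.59237817 -0.30899927]
lemon [ 0.51122052 -0.47833284]
spicejar [ 0.67454461 -0.27246122]
shaker [ 0.62751261 -0.17493065]
mug [ 0.54975141 -0.56711056]
```

Request:
{"name": "arm_command", "arguments": {
  "steps": [
    {"translation": [0.05,-0.03,-0.067],"twist": [0,0,0.08],"fingers": 1},
    {"translation": [0.13,-0.08,-0.067],"twist": [0,0,0.16],"fingers": 1},
    {"translation": [0.21,-0.13,-0.067],"twist": [0,0,0.24],"fingers": 1},
    {"translation": [0.29,-0.18,-0.067],"twist": [0,0,0.323],"fingers": 1},
    {"translation": [0.36,-0.22,-0.067],"twist": [0,0,0.323],"fingers": 1}
  ]
}}

```text
time: 1.92
eef_pos: [0.4087, -0.4091, 0.2819]
tcp_rot: [1.0, -0.0, 0.0, 0.0]
contact_force: [1.1, -1.1, -0.2]
opening: 0.998
finger_force: 0.0
```

Request:
{"name": "arm_command", "arguments": {
  "steps": [
    {"translation": [0.05,0,0],"twist": [0,0,0],"fingers": 0},
    {"translation": [0.05,0,0],"twist": [0,0,0],"fingers": -0.4},
    {"translation": [0.05,0,0],"twist": [0,0,0],"fingers": -0.4}
  ]
}}

```text
time: 2.3
eef_pos: [0.4448, -0.4109, 0.2814]
tcp_rot: [1.0, 0.0, -0.0, -0.0]
contact_force: [-1.0, -0.2, -0.0]
opening: 0.378
finger_force: 0.0
```

```bash
cat >> h.py <<'E'
def wshot(name):
    s=get_state(); p=read_camera("wrist"); cv2.imwrite(f"pics/{name}.png",p["pixels"][:,:,::-1])
    T=np.eye(4);T[:3,:3]=Ro.from_quat(s["tcp_rot"]).as_matrix();T[:3,3]=s["eef_pos"]
    W=T@np.array(p["T_tool_cam"]); np.savez(f"pics/{name}.npz",W=W,K=p["K"]); return p,s
def wl(name): d=np.load(f"pics/{name}.npz"); return d["W"],d["K"]
def wproj(name,X):
    W,K=wl(name); Y=(np.atleast_2d(X)-W[:3,3])@W[:3,:3]; rho=np.hypot(Y[:,0],Y[:,1]); th=np.arctan2(rho,Y[:,2])
    return np.c_[K[0,0]*th*Y[:,0]/rho+K[0,2],K[1,1]*th*Y[:,1]/rho+K[1,2]]
def wground(name,uv,z):
    W,K=wl(name); a=(np.array(uv)-[K[0,2],K[1,2]])/[K[0,0],K[1,1]]; th=np.hypot(*a)
    d=W[:3,:3]@np.r_[np.sin(th)*a/max(th,1e-9),np.cos(th)]; return (W[:3,3]+d*(z-W[2,3])/d[2])[:2]
E
python3 - <<'E'
from h import *
p,s=wshot("w1"); print(p["K"],p["T_tool_cam"],s["eef_pos"])
im=cv2.imread("pics/w1.png")
for c,z,r in(((.445,-.150),.064,.084),((.418,-.366),.078,.060),((.555,-.290),.067,.056),((.555,-.290),.067,.036),((.555,-.290),.12,.031)):
    cv2.polylines(im,[wproj("w1",circ(*c,z,r)).round().astype(int)],True,(0,0,255),1)
cv2.imwrite("pics/w1o.png",cv2.resize(im,(800,600),interpolation=2))
E
```

```text
[[297.31863964   0.         250.64375326]
 [  0.         297.31863964 193.84249334]
 [  0.           0.           1.        ]] [[-5.25517282e-04 -9.59008043e-01 -2.83378365e-01  7.14938825e-02]
 [ 9.99999572e-01 -2.88039395e-04 -8.79689455e-04 -1.43793876e-03]
 [ 7.62005130e-04 -2.83378706e-01  9.59007783e-01 -1.44118203e-01]
 [ 0.00000000e+00  0.00000000e+00  0.00000000e+00  1.00000000e+00]] [ 0.44478292 -0.41087964  0.28142366]
```

View pics/w1o.png

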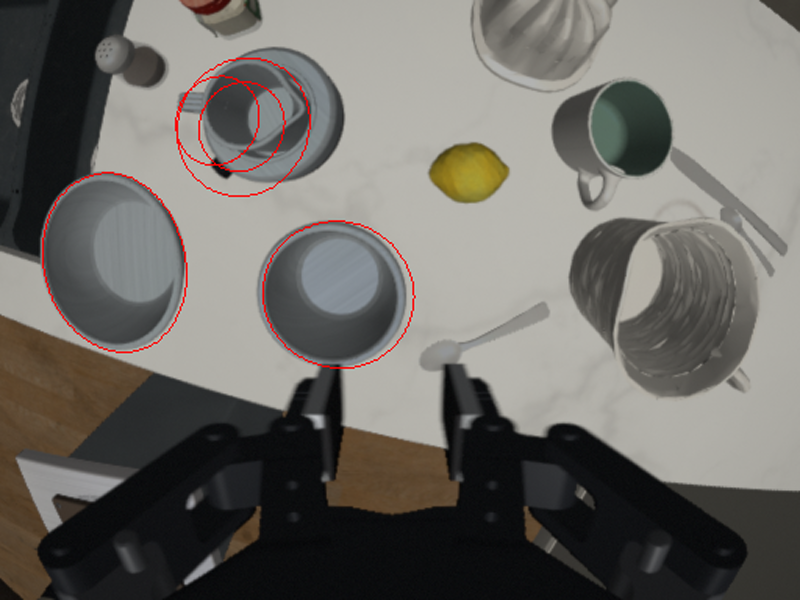

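Run:
```python
from h import *
k=1.5625
def wf(m,z,r):
    m=np.array(m)/k
    def f(v):
        p=wproj("w1",circ(*v,z,r)); return np.r_[p[:,0].min(),p[:,0].max(),p[:,1].min(),p[:,1].max()]-m
    s=least_squares(f,[.5,-.3]); return s.x.round(4),s.fun.round(1)
print("ice",wf([40,187,172,352],.062,.084))
print("bowl",wf([257,406,220,368],.075,.060))
g=lambda u,v,z:wground("w1",(u/k,v/k),z).round(4)
print("lip",g(305,108,.12),"handle",g(180,103,.116),"rim l",g(203,108,.12))
# silhouette refine rims from pixel edges is by eye; save zoom of jug
im=cv2.imread("pics/w1.png")[20:130,100:240]; cv2.imwrite("pics/w1j.png",cv2.resize(im,None,fx=5,fy=5,interpolation=2))
```

```text
ice (array([ 0.4446, -0.1488]), array([ 1.5, -0.9,  0.6, -0.7]))
bowl (array([ 0.4173, -0.3605]), array([-0.1,  0.1,  0.7, -0.9]))
lip [ 0.5583 -0.3527] handle [ 0.5706 -0.261 ] rim l [ 0.5642 -0.2808]
```

View pics/w1j.png

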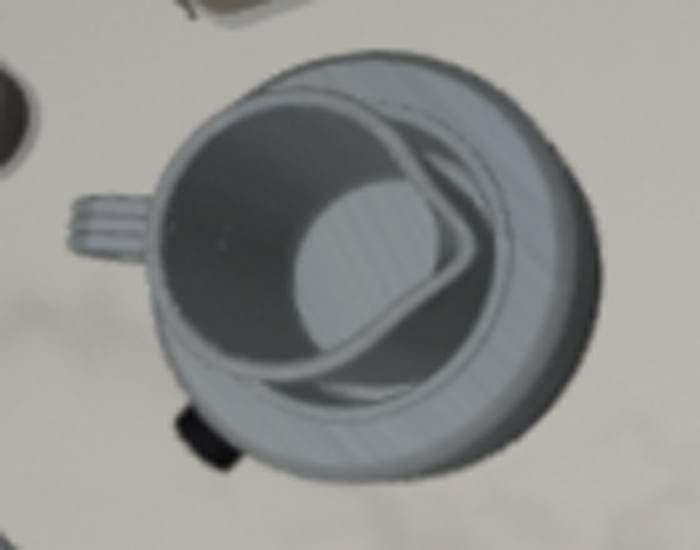

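Request:
{"name": "arm_command", "arguments": {
  "steps": [
    {"translation": [-0.037,0.0095,0.06],"twist": [0,0,0],"fingers": -0.35},
    {"translation": [-0.037,0.0095,0.14],"twist": [0,0,0],"fingers": -0.35},
    {"translation": [-0.037,0.0095,0.21],"twist": [0,0,0],"fingers": -0.35},
    {"translation": [-0.037,0.0095,0.26],"twist": [0,0,0],"fingers": -0.35},
    {"translation": [-0.037,0.0095,0.2925],"twist": [0,0,0],"fingers": -0.35}
  ]
}}

```text
time: 2.98
eef_pos: [0.4154, -0.4176, 0.0598]
tcp_rot: [1.0, -0.001, -0.001, -0.001]
contact_force: [1.1, 0.1, 0.8]
opening: 0.323
finger_force: 0.0
```

Request:
{"name": "arm_command", "arguments": {
  "steps": [
    {"translation": [0,0,0],"twist": [0,0,0],"fingers": -0.35},
    {"translation": [0,0,0],"twist": [0,0,0],"fingers": -0.35}
  ]
}}

```text
time: 3.22
eef_pos: [0.4174, -0.4191, 0.0636]
tcp_rot: [1.0, -0.0, 0.001, 0.001]
contact_force: [0.0, -0.1, -0.6]
opening: 0.325
finger_force: 0.0
```

Run:
```python
from h import *
p,s=wshot("w2"); print(s["eef_pos"],s["contact_force"])
cv2.imwrite("pics/w2c.png",cv2.resize(p["pixels"][80:384,100:420,::-1],None,fx=1.9,fy=1.9))
```

```text
[ 0.41744178 -0.41909168  0.06357412] [ 0.03289884 -0.14742286 -0.5883297 ]
```

View pics/w2c.png

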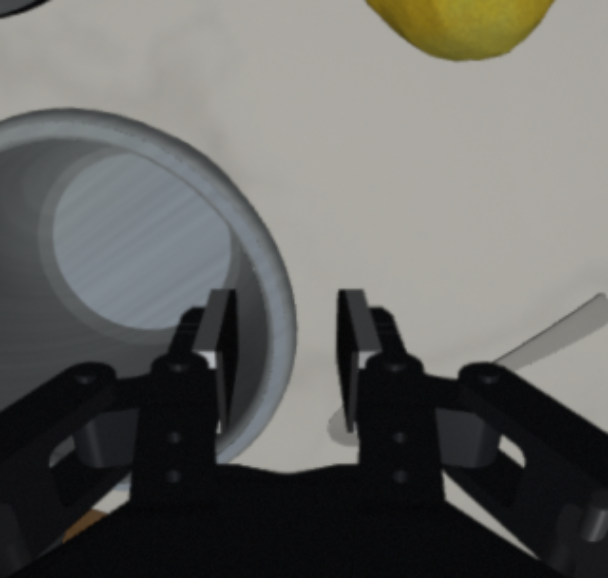

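Request:
{"name": "arm_command", "arguments": {
  "steps": [
    {"translation": [0,0,0],"twist": [0,0,0],"fingers": -1},
    {"translation": [0,0,0],"twist": [0,0,0],"fingers": -1},
    {"translation": [0,0,0],"twist": [0,0,0],"fingers": -1},
    {"translation": [0,0,0],"twist": [0,0,0],"fingers": -1}
  ],
  "grip_force": 80
}}

```text
time: 3.78
eef_pos: [0.4178, -0.4182, 0.0643]
tcp_rot: [1.0, 0.001, 0.0, 0.0]
contact_force: [-2.4, 1.9, 7.1]
opening: 0.056
finger_force: 81.5
```

Request:
{"name": "arm_command", "arguments": {
  "steps": [
    {"translation": [0,0,-0.01],"twist": [0,0,0],"fingers": -1},
    {"translation": [0,0,-0.03],"twist": [0,0,0],"fingers": -1},
    {"translation": [0,0,-0.06],"twist": [0,0,0],"fingers": -1},
    {"translation": [0,0,-0.1],"twist": [0,0,0],"fingers": -1},
    {"translation": [0,0,-0.12],"twist": [0,0,0],"fingers": -1}
  ]
}}

```text
time: 4.4
eef_pos: [0.4182, -0.4188, 0.1549]
tcp_rot: [1.0, 0.0, 0.001, 0.002]
contact_force: [0.1, 0.6, -2.2]
opening: 0.054
finger_force: 80.1
```

Run:
```python
from h import *
p,s=wshot("w3"); print(s["eef_pos"],s["contact_force"],s["opening"],s["finger_force"])
p2=read_camera("side")
a=cv2.resize(p["pixels"][:,40:420,::-1],(400,400)); b=cv2.resize(p2["pixels"][120:300,200:380,::-1],(400,400),interpolation=2)
cv2.imwrite("pics/w3c.png",np.hstack([a,b]))
```

```text
[ 0.41818906 -0.4187694   0.15489232] [ 0.06768677  0.64616471 -2.24178025] 0.05376961182404851 80.12126085057389
```

View pics/w3c.png

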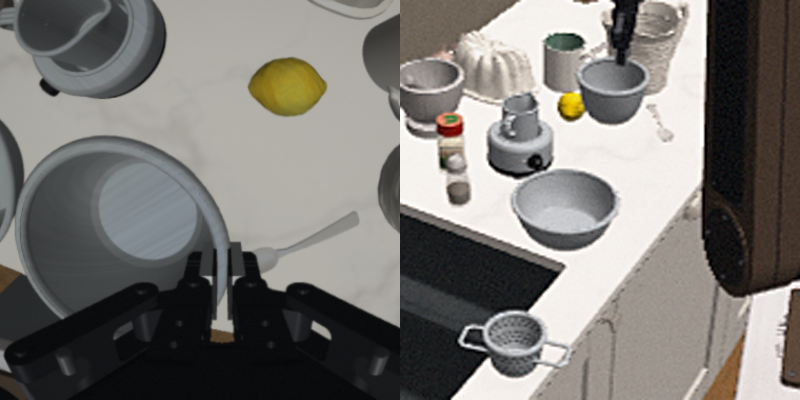

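Request:
{"name": "arm_command", "arguments": {
  "steps": [
    {"translation": [0.005,-0.04,0],"twist": [0,0,0],"fingers": -1},
    {"translation": [0.012,-0.1,0],"twist": [0,0,0],"fingers": -1},
    {"translation": [0.02,-0.16,0],"twist": [0,0,0],"fingers": -1},
    {"translation": [0.03,-0.22,0],"twist": [0,0,0],"fingers": -1},
    {"translation": [0.036,-0.264,0],"twist": [0,0,0],"fingers": -1}
  ]
}}

```text
time: 5.12
eef_pos: [0.4436, -0.2175, 0.1506]
tcp_rot: [1.0, 0.001, -0.001, -0.001]
contact_force: [0.8, 0.5, -2.6]
opening: 0.052
finger_force: 80.4
```

Request:
{"name": "arm_command", "arguments": {
  "steps": [
    {"translation": [0,-0.02,0],"twist": [0,0,0],"fingers": -1},
    {"translation": [0,-0.02,0],"twist": [0,0,0],"fingers": -1}
  ]
}}

```text
time: 5.38
eef_pos: [0.444, -0.2043, 0.1515]
tcp_rot: [1.0, 0.001, -0.001, -0.0]
contact_force: [-0.2, -0.7, -2.7]
opening: 0.059
finger_force: 80.4
```

Run:
```python
from h import *
p,s=wshot("w4"); print(s["eef_pos"],s["contact_force"])
t=s["eef_pos"]; im=p["pixels"][:,:,::-1].copy()
cv2.polylines(im,[wproj("w4",circ(.445,-.1493,.062,.084)).round().astype(int)],True,(0,0,255),1)
cv2.polylines(im,[wproj("w4",circ(t[0],t[1]+.056,t[2]+.0097,.060)).round().astype(int)],True,(0,255,0),1)
cv2.imwrite("pics/w4o.png",cv2.resize(im,(800,600),interpolation=2))
# fit held bowl from w3
m=np.array([56.1,258.5,130.6]); S=np.array([.4182,-.4188,.1549])
def f(v):
    q=wproj("w3",circ(*v,.1549+.0097,.060)); return np.r_[q[:,0].min(),q[:,0].max(),q[:,1].min()]-m
r=least_squares(f,[.42,-.36]); print(r.x-S[:2],r.fun)
```

```text
[ 0.44398972 -0.20432132  0.15150861] [-0.1989134  -0.70733566 -2.73494151]
[0.00262513 0.05663876] [-3.10610171  2.03639596  0.52423174]
```

View pics/w4o.png

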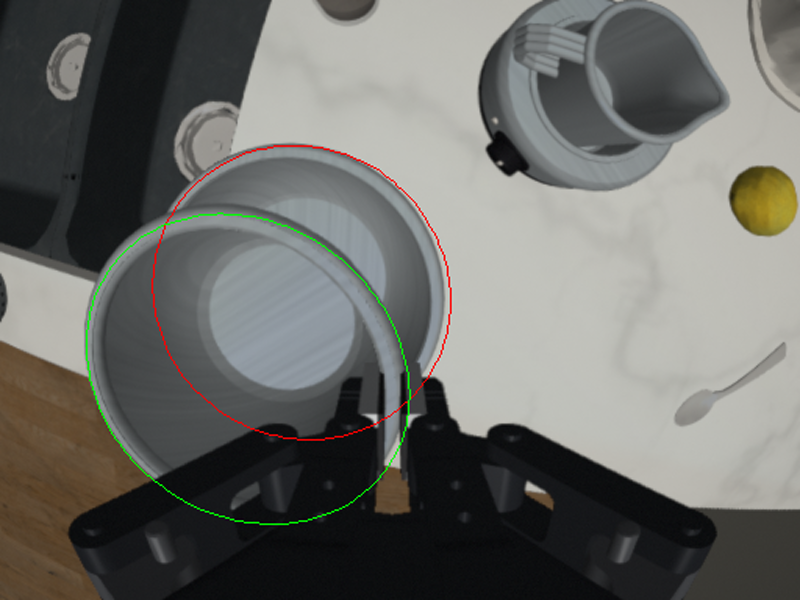

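Request:
{"name": "arm_command", "arguments": {
  "steps": [
    {"translation": [0,0,0.03],"twist": [0,0,0],"fingers": -1},
    {"translation": [0,0,0.06],"twist": [0,0,0],"fingers": -1},
    {"translation": [0,0,0.085],"twist": [0,0,0],"fingers": -1},
    {"translation": [0,0,0.1],"twist": [0,0,0],"fingers": -1},
    {"translation": [0,0,0.104],"twist": [0,0,0],"fingers": -1}
  ]
}}

```text
time: 6.05
eef_pos: [0.444, -0.2055, 0.0735]
tcp_rot: [1.0, -0.0, -0.001, -0.0]
contact_force: [-0.3, 0.2, -1.8]
opening: 0.058
finger_force: 80.4
```

Request:
{"name": "arm_command", "arguments": {
  "steps": [
    {"translation": [0,0,0.001],"twist": [0,0,0],"fingers": -1},
    {"translation": [0,0,0.002],"twist": [0,0,0],"fingers": -1},
    {"translation": [0,0,0.003],"twist": [0,0,0],"fingers": -1}
  ]
}}

```text
time: 6.42
eef_pos: [0.445, -0.2053, 0.0728]
tcp_rot: [1.0, 0.0, 0.001, 0.001]
contact_force: [0.0, -1.0, -1.0]
opening: 0.056
finger_force: 80.9
```

Request:
{"name": "arm_command", "arguments": {
  "steps": [
    {"translation": [0,0,0.001],"twist": [0,0,0],"fingers": -1},
    {"translation": [0,0,0.002],"twist": [0,0,0],"fingers": -1}
  ]
}}

```text
time: 6.68
eef_pos: [0.4452, -0.2059, 0.0716]
tcp_rot: [1.0, 0.001, 0.001, 0.001]
contact_force: [-1.5, -3.7, 2.1]
opening: 0.058
finger_force: 82.2
```

Request:
{"name": "arm_command", "arguments": {
  "steps": [
    {"translation": [0,0,0.001],"twist": [0,0,0],"fingers": -1},
    {"translation": [0,0,0.001],"twist": [0,0,0],"fingers": -1}
  ]
}}

```text
time: 6.92
eef_pos: [0.4452, -0.2061, 0.0709]
tcp_rot: [1.0, 0.0, 0.001, 0.001]
contact_force: [-2.2, -4.3, 4.6]
opening: 0.058
finger_force: 82.9
```

Request:
{"name": "arm_command", "arguments": {
  "steps": [
    {"translation": [0,0,0],"twist": [0,0,0],"fingers": -0.8},
    {"translation": [0,0,0],"twist": [0,0,0],"fingers": -0.65},
    {"translation": [0,0,0],"twist": [0,0,0],"fingers": -0.6},
    {"translation": [0,0,-0.02],"twist": [0,0,0],"fingers": -0.6},
    {"translation": [0,0,-0.05],"twist": [0,0,0],"fingers": -0.6}
  ]
}}

```text
time: 7.55
eef_pos: [0.4439, -0.2043, 0.1075]
tcp_rot: [1.0, 0.0, -0.001, -0.001]
contact_force: [0.0, -0.0, 1.1]
opening: 0.2
finger_force: 0.0
```

Request:
{"name": "arm_command", "arguments": {
  "steps": [
    {"translation": [0,0,-0.06],"twist": [0,0,0],"fingers": -0.35},
    {"translation": [0,0,-0.12],"twist": [0,0,0],"fingers": -0.35},
    {"translation": [0,-0.06,-0.18],"twist": [0,0,0],"fingers": -0.35},
    {"translation": [0,-0.14,-0.2],"twist": [0,0,0],"fingers": -0.35},
    {"translation": [0,-0.22,-0.2],"twist": [0,0,0],"fingers": -0.35}
  ]
}}

```text
time: 8.18
eef_pos: [0.4451, -0.0386, 0.2607]
tcp_rot: [1.0, -0.0, 0.003, 0.001]
contact_force: [1.0, 0.9, -0.6]
opening: 0.326
finger_force: 0.0
```

Request:
{"name": "arm_command", "arguments": {
  "steps": [
    {"translation": [0,-0.06,0],"twist": [0,0,0],"fingers": -0.35},
    {"translation": [0,-0.08,0],"twist": [0,0,0],"fingers": -0.35},
    {"translation": [0,-0.08,0],"twist": [0,0,0],"fingers": -0.35}
  ]
}}

```text
time: 8.55
eef_pos: [0.4443, 0.0205, 0.2577]
tcp_rot: [1.0, 0.001, 0.0, 0.0]
contact_force: [0.4, 0.0, -0.1]
opening: 0.326
finger_force: 0.0
```

Run:
```python
from h import *
p,s=wshot("w5"); print(s["eef_pos"],s["contact_force"])
im=p["pixels"][:,:,::-1].copy()
for c,z,r in(((.446,-.148),.062,.084),((.4465,-.148),.080,.060),((.440,.151),.056,.043)):
    cv2.polylines(im,[wproj("w5",circ(*c,z,r)).round().astype(int)],True,(0,0,255),1)
cv2.imwrite("pics/w5o.png",cv2.resize(im,(800,600),interpolation=2))
```

```text
[0.44425963 0.02054764 0.25770952] [ 0.37489907  0.03630632 -0.10427707]
```

View pics/w5o.png

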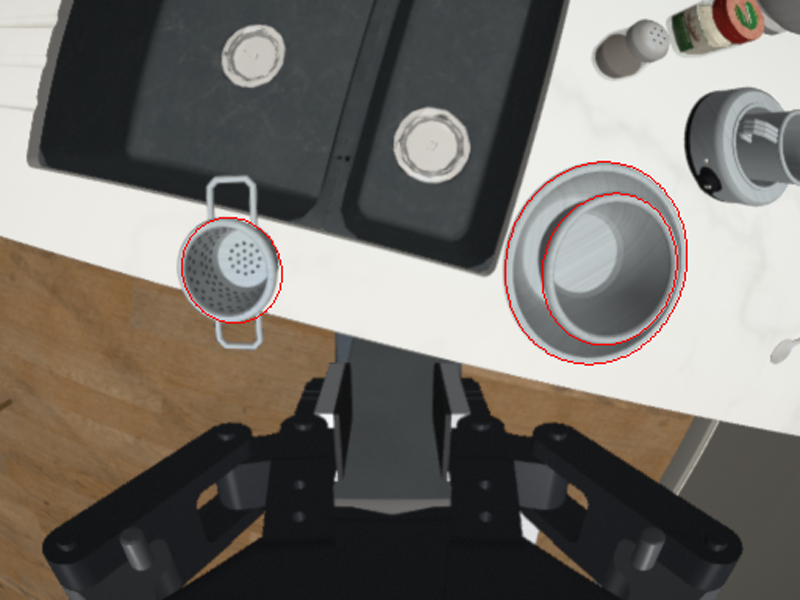

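Run:
```python
from h import *
k=1.5625
g=lambda u,v:wground("w5",(u/k,v/k),.034)
a,b=g(231,178),g(239,348); print(a,b,np.linalg.norm(a-b),(a+b)/2,np.degrees(np.arctan2(*(a-b)[::-1])))
m=np.array([177,281,218,323])/k
for z in(.054,.058):
    f=lambda v:(lambda q:np.r_[q[:,0].min(),q[:,0].max(),q[:,1].min(),q[:,1].max()]-m)(wproj("w5",circ(*v,z,.043)))
    r=least_squares(f,[.44,.15]); print(r.x,r.fun)
```

```text
[0.51291298 0.15304957] [0.36527075 0.1572567 ] 0.14770216436217692 [0.43909187 0.15515314] -1.6322239376086303
[0.43885245 0.15353073] [ 1.73750539 -1.48691131  0.12059034 -0.21829122]
[0.43967713 0.15211181] [ 1.34025448 -1.16276163 -0.2335365   0.19176613]
```

Request:
{"name": "arm_command", "arguments": {
  "steps": [
    {"translation": [-0.007,-0.06,0.04],"twist": [0,0,0],"fingers": -0.35},
    {"translation": [-0.007,-0.125,0.1],"twist": [0,0,0],"fingers": -0.35},
    {"translation": [-0.007,-0.125,0.17],"twist": [0,0,0],"fingers": -0.35},
    {"translation": [-0.007,-0.125,0.22],"twist": [0,0,0],"fingers": -0.35},
    {"translation": [-0.007,-0.125,0.24],"twist": [0,0,0],"fingers": -0.35}
  ]
}}

```text
time: 9.22
eef_pos: [0.4377, 0.1126, 0.0748]
tcp_rot: [1.0, -0.001, -0.002, 0.0]
contact_force: [0.6, -0.1, 0.7]
opening: 0.326
finger_force: 0.0
```

Request:
{"name": "arm_command", "arguments": {
  "steps": [
    {"translation": [0,0,0.015],"twist": [0,0,0],"fingers": -0.35},
    {"translation": [0,0,0.03],"twist": [0,0,0],"fingers": -0.35},
    {"translation": [0,0,0.043],"twist": [0,0,0],"fingers": -0.35},
    {"translation": [0,0,0.043],"twist": [0,0,0],"fingers": -0.35}
  ]
}}

```text
time: 9.72
eef_pos: [0.4388, 0.1139, 0.0446]
tcp_rot: [1.0, 0.0, -0.0, 0.0]
contact_force: [1.0, 0.8, -0.3]
opening: 0.324
finger_force: 0.0
```

Run:
```python
from h import *
p,s=wshot("w6"); print(s["eef_pos"],s["contact_force"])
cv2.imwrite("pics/w6c.png",cv2.resize(p["pixels"][80:384,60:420,::-1],None,fx=1.7,fy=1.7))
```

```text
[0.43875662 0.11386676 0.04461442] [ 1.03633279  0.80010069 -0.28315686]
```

View pics/w6c.png

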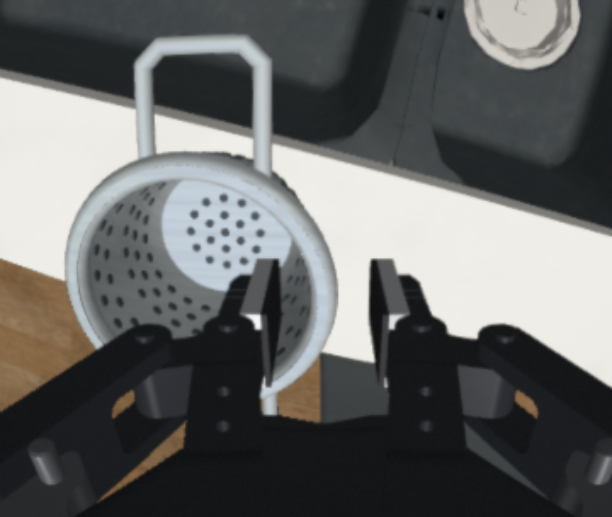

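Request:
{"name": "arm_command", "arguments": {
  "steps": [
    {"translation": [0,0,0],"twist": [0,0,0],"fingers": -1},
    {"translation": [0,0,0],"twist": [0,0,0],"fingers": -1},
    {"translation": [0,0,0],"twist": [0,0,0],"fingers": -1},
    {"translation": [0,0,0],"twist": [0,0,0],"fingers": -1}
  ],
  "grip_force": 70
}}

```text
time: 10.28
eef_pos: [0.4398, 0.114, 0.0458]
tcp_rot: [1.0, 0.0, 0.001, -0.0]
contact_force: [0.2, 0.4, 5.7]
opening: 0.063
finger_force: 65.7
```

Request:
{"name": "arm_command", "arguments": {
  "steps": [
    {"translation": [0,0,-0.01],"twist": [0,0,0],"fingers": -1},
    {"translation": [0,0,-0.03],"twist": [0,0,0],"fingers": -1},
    {"translation": [0,0,-0.07],"twist": [0,0,0],"fingers": -1},
    {"translation": [0,0,-0.11],"twist": [0,0,0],"fingers": -1},
    {"translation": [0,0,-0.14],"twist": [0,0,0],"fingers": -1}
  ]
}}

```text
time: 10.9
eef_pos: [0.439, 0.1138, 0.1518]
tcp_rot: [1.0, 0.0, 0.001, 0.0]
contact_force: [0.5, -0.1, -1.7]
opening: 0.064
finger_force: 67.6
```

Run:
```python
from h import *
p,s=wshot("w7"); t=s["eef_pos"]; print(t,s["contact_force"],s["opening"],s["finger_force"])
# rim: pixel edges - correlate Canny edges with projected rim circles over offset
g=cv2.cvtColor(p["pixels"],cv2.COLOR_RGB2GRAY); e=cv2.Canny(cv2.GaussianBlur(g,(3,3),0),40,100); D=cv2.distanceTransform(255-e,cv2.DIST_L2,5)
best=[]
for dx in np.arange(-.008,.0081,.001):
  for dy in np.arange(.032,.0461,.001):
    c=0
    for r,z in((.043,.0105),(.035,.0105)):
        a=np.radians(np.r_[0:220:3]); q=wproj("w7",np.c_[t[0]+dx+r*np.cos(a),t[1]+dy+r*np.sin(a),0*a+t[2]+z]).round().astype(int)
        c+=np.minimum(D[q[:,1].clip(0,383),q[:,0].clip(0,511)],5).mean()
    best.append((c,dx,dy))
print(sorted(best)[:4])
```

```text
[0.43903144 0.11383898 0.15179331] [ 0.53565845 -0.07728816 -1.67611055] 0.06410304258421574 67.57153711019782
[(np.float32(3.901991), np.float64(-0.001), np.float64(0.04100000000000001)), (np.float32(3.9213285), np.float64(-0.003), np.float64(0.04100000000000001)), (np.float32(4.072177), np.float64(0.0), np.float64(0.04100000000000001)), (np.float32(4.1047773), np.float64(-0.002), np.float64(0.04100000000000001))]
```

Request:
{"name": "arm_command", "arguments": {
  "steps": [
    {"translation": [0.002,0.05,0],"twist": [0,0,0],"fingers": -1},
    {"translation": [0.005,0.12,0],"twist": [0,0,0],"fingers": -1},
    {"translation": [0.008,0.2,0],"twist": [0,0,0],"fingers": -1},
    {"translation": [0.01,0.28,0],"twist": [0,0,0],"fingers": -1},
    {"translation": [0.0107,0.35,0],"twist": [0,0,0],"fingers": -1}
  ]
}}

```text
time: 11.58
eef_pos: [0.4465, -0.1506, 0.1498]
tcp_rot: [1.0, -0.0, 0.0, 0.0]
contact_force: [0.8, -1.1, -2.0]
opening: 0.063
finger_force: 67.8
```

Request:
{"name": "arm_command", "arguments": {
  "steps": [
    {"translation": [0,0.035,0],"twist": [0,0,0],"fingers": -1},
    {"translation": [0,0.0527,0],"twist": [0,0,0],"fingers": -1},
    {"translation": [0,0.0527,0],"twist": [0,0,0],"fingers": -1}
  ]
}}

```text
time: 11.95
eef_pos: [0.4469, -0.1881, 0.1497]
tcp_rot: [1.0, -0.0, -0.0, -0.0]
contact_force: [-0.3, 0.2, -2.7]
opening: 0.066
finger_force: 67.8
```

Request:
{"name": "arm_command", "arguments": {
  "steps": [
    {"translation": [0,0,0.02],"twist": [0,0,0],"fingers": -1},
    {"translation": [0,0,0.04],"twist": [0,0,0],"fingers": -1},
    {"translation": [0,0,0.055],"twist": [0,0,0],"fingers": -1},
    {"translation": [0,0,0.064],"twist": [0,0,0],"fingers": -1},
    {"translation": [0,0,0.064],"twist": [0,0,0],"fingers": -1}
  ]
}}

```text
time: 12.58
eef_pos: [0.4468, -0.1878, 0.1012]
tcp_rot: [1.0, 0.0, -0.001, -0.0]
contact_force: [-0.0, 0.8, -0.7]
opening: 0.065
finger_force: 67.8
```

Request:
{"name": "arm_command", "arguments": {
  "steps": [
    {"translation": [0,0,0.001],"twist": [0,0,0],"fingers": -1},
    {"translation": [0,0,0.002],"twist": [0,0,0],"fingers": -1},
    {"translation": [0,0,0.002],"twist": [0,0,0],"fingers": -1}
  ]
}}

```text
time: 12.95
eef_pos: [0.4473, -0.1882, 0.1007]
tcp_rot: [1.0, 0.0, 0.0, 0.0]
contact_force: [-0.0, 0.3, -1.5]
opening: 0.065
finger_force: 67.8
```

Request:
{"name": "arm_command", "arguments": {
  "steps": [
    {"translation": [0,0,0.001],"twist": [0,0,0],"fingers": -1},
    {"translation": [0,0,0.002],"twist": [0,0,0],"fingers": -1},
    {"translation": [0,0,0.002],"twist": [0,0,0],"fingers": -1}
  ]
}}

```text
time: 13.32
eef_pos: [0.4474, -0.1884, 0.0993]
tcp_rot: [1.0, 0.0, 0.0, 0.0]
contact_force: [-0.0, -0.3, 0.5]
opening: 0.06
finger_force: 68.5
```

Request:
{"name": "arm_command", "arguments": {
  "steps": [
    {"translation": [0,0,0.001],"twist": [0,0,0],"fingers": -1},
    {"translation": [0,0,0.0015],"twist": [0,0,0],"fingers": -1},
    {"translation": [0,0,0.0015],"twist": [0,0,0],"fingers": -1}
  ]
}}

```text
time: 13.7
eef_pos: [0.4475, -0.1885, 0.0988]
tcp_rot: [1.0, 0.001, 0.0, 0.0]
contact_force: [-2.4, -1.0, 5.4]
opening: 0.067
finger_force: 76.9
```

Request:
{"name": "arm_command", "arguments": {
  "steps": [
    {"translation": [0,0,0],"twist": [0,0,0],"fingers": -0.8},
    {"translation": [0,0,0],"twist": [0,0,0],"fingers": -0.65},
    {"translation": [0,0,0],"twist": [0,0,0],"fingers": -0.55},
    {"translation": [0,0,0],"twist": [0,0,0],"fingers": -0.55},
    {"translation": [0,0,-0.03],"twist": [0,0,0],"fingers": -0.55}
  ]
}}

```text
time: 14.32
eef_pos: [0.4457, -0.1871, 0.1185]
tcp_rot: [1.0, 0.0, -0.002, -0.002]
contact_force: [0.4, -0.2, 0.6]
opening: 0.227
finger_force: 0.0
```

Request:
{"name": "arm_command", "arguments": {
  "steps": [
    {"translation": [0,0,-0.06],"twist": [0,0,0],"fingers": -0.2},
    {"translation": [0,0,-0.12],"twist": [0,0,0],"fingers": 0.3},
    {"translation": [0.02,0.05,-0.18],"twist": [0,0,0],"fingers": 0.8},
    {"translation": [0.04,0.1,-0.2],"twist": [0,0,0],"fingers": 1},
    {"translation": [0.05,0.14,-0.2],"twist": [0,0,0],"fingers": 1}
  ]
}}

```text
time: 14.95
eef_pos: [0.486, -0.295, 0.2728]
tcp_rot: [1.0, 0.0, 0.002, 0.001]
contact_force: [0.3, 0.6, 0.2]
opening: 0.998
finger_force: 0.0
```

Run:
```python
from h import *
k=1.5625
lip=wground("w4",(728/k,103/k),.12); print("w4 lip",lip)
p,s=wshot("w8"); t=s["eef_pos"]; print(t)
for n in("jug_lip","jug","strainer_rim"):
    print(n,[(np.round(d["point"]),d["conf"],wground("w8",d["point"][::-1],.113 if n[0]=="s" else .12)) for d in recognise(p,n)[:2]])
def fit(g,name,x0,y0,R,Z,ths,mx=.015):
    e=cv2.Canny(cv2.GaussianBlur(g,(3,3),0),30,80); D=cv2.distanceTransform(255-e,cv2.DIST_L2,5); B=[]
    for dx in np.arange(-mx,mx+.001,.001):
      for dy in np.arange(-mx,mx+.001,.001):
        c=0
        for r,z in zip(R,Z):
            a=np.radians(ths); q=wproj(name,np.c_[x0+dx+r*np.cos(a),y0+dy+r*np.sin(a),0*a+z]).round().astype(int)
            ok=(q[:,0]>=0)&(q[:,0]<512)&(q[:,1]>=0)&(q[:,1]<384); c+=np.where(ok,np.minimum(D[q[:,1].clip(0,383),q[:,0].clip(0,511)],5),5).mean()
        B.append((round(float(c),2),round(x0+dx,4),round(y0+dy,4)))
    return sorted(B)[:3]
g=cv2.cvtColor(p["pixels"],cv2.COLOR_RGB2GRAY); g4=cv2.imread("pics/w4.png",0); g1=cv2.imread("pics/w1.png",0)
th=np.arange(-40,210,3)
for nm,gg in(("w1",g1),("w4",g4),("w8",g)): print(nm,"jug",fit(gg,nm,.564,-.311,[.031,.029],[.12,.12],th),"lip-less arc; well",fit(gg,nm,.558,-.305,[.036,.056],[.067,.060],np.arange(0,360,4),.02)[:2])
print("strainer",fit(g,"w8",.4465,-.148,[.043,.035],[.109,.109],np.arange(0,360,3)))
im=p["pixels"][:,:,::-1].copy()
for c,z,r in(((.564,-.311),.12,.031),((.446,-.148),.109,.043),((.446,-.148),.080,.060)):
    cv2.polylines(im,[wproj("w8",circ(*c,z,r)).round().astype(int)],True,(0,0,255),1)
cv2.imwrite("pics/w8o.png",cv2.resize(im,(800,600),interpolation=2))
```

```text
w4 lip [ 0.55721214 -0.3532289 ]
[ 0.48598747 -0.29496096  0.27279501]
jug_lip [(array([101., 267.]), 0.73, array([ 0.56533853, -0.31022056])), (array([145., 380.]), 0.24, array([ 0.52471875, -0.43189619]))]
jug [(array([ 99., 264.]), 0.76, array([ 0.56770607, -0.3068588 ]))]
strainer_rim [(array([206., 126.]), 0.6, array([ 0.45359021, -0.15126964]))]
w1 jug [(1.66, np.float64(0.567), np.float64(-0.312)), (1.68, np.float64(0.567), np.float64(-0.311)), (1.69, np.float64(0.564), np.float64(-0.314))] lip-less arc; well [(2.41, np.float64(0.565), np.float64(-0.311)), (2.46, np.float64(0.565), np.float64(-0.31))]
w4 jug [(2.1, np.float64(0.563), np.float64(-0.31)), (2.1, np.float64(0.564), np.float64(-0.308)), (2.14, np.float64(0.562), np.float64(-0.309))] lip-less arc; well [(4.14, np.float64(0.564), np.float64(-0.31)), (4.18, np.float64(0.564), np.float64(-0.311))]
w8 jug [(1.9, np.float64(0.568), np.float64(-0.314)), (1.95, np.float64(0.568), np.float64(-0.315)), (1.96, np.float64(0.567), np.float64(-0.316))] lip-less arc; well [(1.7, np.float64(0.565), np.float64(-0.312)), (1.84, np.float64(0.565), np.float64(-0.311))]
strainer [(1.42, np.float64(0.4445), np.float64(-0.148)), (1.64, np.float64(0.4445), np.float64(-0.147)), (1.64, np.float64(0.4455), np.float64(-0.148))]
```

Request:
{"name": "arm_command", "arguments": {
  "steps": [
    {"translation": [0.03,0.006,0],"twist": [0,0,-0.17],"fingers": 1},
    {"translation": [0.06,0.012,0],"twist": [0,0,-0.34],"fingers": 1},
    {"translation": [0.09,0.018,0],"twist": [0,0,-0.51],"fingers": 1},
    {"translation": [0.105,0.0213,0],"twist": [0,0,-0.68],"fingers": 1},
    {"translation": [0.105,0.0213,0],"twist": [0,0,-0.85],"fingers": 1}
  ]
}}

```text
time: 15.78
eef_pos: [0.5638, -0.3074, 0.2696]
tcp_rot: [0.901, 0.434, -0.0, -0.001]
contact_force: [0.1, -0.1, 0.0]
opening: 1.0
finger_force: 0.0
```

Request:
{"name": "arm_command", "arguments": {
  "steps": [
    {"translation": [0,0,0.02],"twist": [0,0,-0.17],"fingers": 1},
    {"translation": [0,0,0.05],"twist": [0,0,-0.34],"fingers": 1},
    {"translation": [0,0,0.08],"twist": [0,0,-0.5],"fingers": 1},
    {"translation": [0,0,0.1],"twist": [0,0,-0.5],"fingers": 1},
    {"translation": [0,0,0.1],"twist": [0,0,-0.5],"fingers": 1}
  ]
}}

```text
time: 16.4
eef_pos: [0.5627, -0.3077, 0.1936]
tcp_rot: [0.761, 0.649, -0.0, -0.002]
contact_force: [0.6, 0.9, 0.1]
opening: 1.001
finger_force: 0.0
```

Run:
```python
from h import *
p,s=wshot("w9"); t=s["eef_pos"]; R=Ro.from_quat(s["tcp_rot"]).as_matrix(); print(t,R.round(3).tolist(),s["qpos"])
im=p["pixels"][:,:,::-1].copy()
for c,z,r,col in(((.565,-.311),.12,.031,(0,0,255)),((.445,-.148),.109,.043,(0,0,255))):
    cv2.polylines(im,[wproj("w9",circ(*c,z,r)).round().astype(int)],True,col,1)
a=np.radians(-99); l=[.565+.042*np.cos(a),-.311+.042*np.sin(a),.12]
cv2.circle(im,tuple(wproj("w9",[l])[0].round().astype(int).tolist()),3,(0,0,255),1)
cv2.imwrite("pics/w9o.png",cv2.resize(im,(800,600),interpolation=2))
```

```text
[ 0.56267699 -0.30769151  0.19358199] [[0.158, 0.988, -0.003], [0.988, -0.158, 0.002], [0.002, -0.003, -1.0]] [-6.58436230e-01  2.46811332e-01  1.69543767e+00  9.71458165e-05
  1.20291272e+00 -5.00237504e-01]
```

View pics/w9o.png

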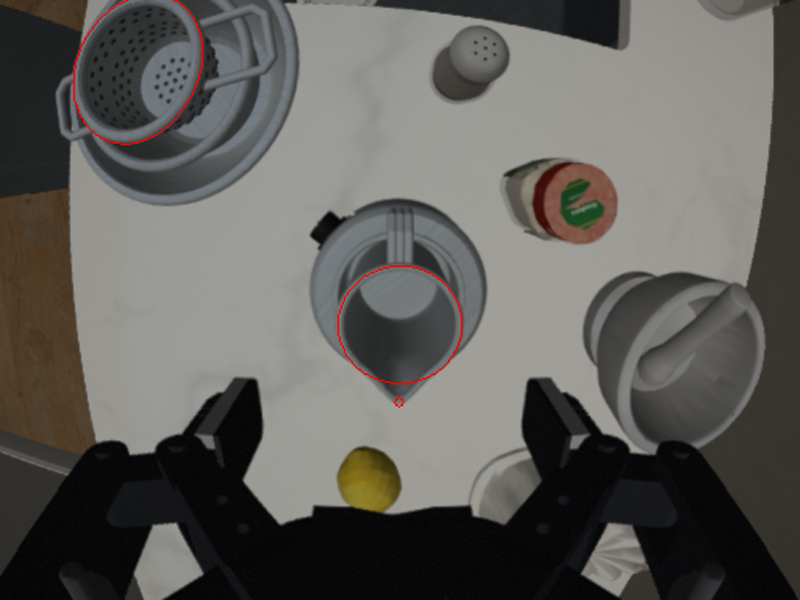

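Request:
{"name": "arm_command", "arguments": {
  "steps": [
    {"translation": [-0.004,0.0037,0.03],"twist": [0,0,0],"fingers": 1},
    {"translation": [-0.004,0.0037,0.07],"twist": [0,0,0],"fingers": 1},
    {"translation": [-0.004,0.0037,0.11],"twist": [0,0,0],"fingers": 1},
    {"translation": [-0.004,0.0037,0.14],"twist": [0,0,0],"fingers": 1},
    {"translation": [-0.004,0.0037,0.153],"twist": [0,0,0],"fingers": 1}
  ]
}}

```text
time: 17.08
eef_pos: [0.5648, -0.3119, 0.0781]
tcp_rot: [0.76, 0.649, -0.0, -0.002]
contact_force: [0.4, 0.3, -0.1]
opening: 0.998
finger_force: 0.0
```

Request:
{"name": "arm_command", "arguments": {
  "steps": [
    {"translation": [0,0,0],"twist": [0,0,0],"fingers": 0.6},
    {"translation": [0,0,0],"twist": [0,0,0],"fingers": 0.4},
    {"translation": [0,0,0],"twist": [0,0,0],"fingers": -0.2},
    {"translation": [0,0,0],"twist": [0,0,0],"fingers": -1},
    {"translation": [0,0,0],"twist": [0,0,0],"fingers": -1}
  ],
  "grip_force": 80
}}

```text
time: 17.7
eef_pos: [0.5663, -0.3128, 0.0815]
tcp_rot: [0.76, 0.65, 0.0, 0.001]
contact_force: [0.3, -0.4, 1.4]
opening: 0.719
finger_force: 87.2
```

Request:
{"name": "arm_command", "arguments": {
  "steps": [
    {"translation": [0,0,-0.01],"twist": [0,0,0],"fingers": -1},
    {"translation": [0,0,-0.03],"twist": [0,0,0],"fingers": -1},
    {"translation": [0,0,-0.07],"twist": [0,0,0],"fingers": -1},
    {"translation": [0,0,-0.12],"twist": [0,0,0],"fingers": -1},
    {"translation": [0,0,-0.17],"twist": [0,0,0],"fingers": -1}
  ]
}}

```text
time: 18.32
eef_pos: [0.5656, -0.3122, 0.2098]
tcp_rot: [0.76, 0.65, 0.0, 0.0]
contact_force: [1.0, -0.0, -2.6]
opening: 0.716
finger_force: 87.1
```

```bash
cat >> h.py <<'E'
S=np.array([.4448,-.148,.113])
JT=np.array([-.042-.0015*0,0,0])
def plan(s,Rd,liptgt,lip_tool):
    R=Ro.from_quat(s["tcp_rot"]).as_matrix(); p=liptgt-Rd@lip_tool
    return (R.T@(p-s["eef_pos"])/.75).round(4), (Ro.from_matrix(R.T@Rd).as_rotvec()/np.radians(60)).round(4), p
E
python3 - <<'E'
from h import *
p,s=wshot("w10"); t=s["eef_pos"]; R=Ro.from_quat(s["tcp_rot"]).as_matrix(); print(t,s["contact_force"],s["opening"],s["qpos"].round(3))
# lip in tool frame: nominal (-.0405,0,-.0385)
# lip detection: find dark/bright tip? use recognise + canny lip column extreme
print([(d["point"],d["conf"]) for d in recognise(p,"jug_lip")[:2]])
for lt in([-.042,0,-.0385],[-.0405,0,-.0385]): print("pred lip px",wproj("w10",[t+R@np.array(lt)]), "rim", end=" ")
print(plan(s,R,S+[0,0,.15],np.array([-.0415,0,-.0385])))
cv2.imwrite("pics/crop10.png",p["pixels"][:,:,::-1])
E
```

```text
[ 0.56557573 -0.31220018  0.20982631] [ 0.99875379 -0.04145745 -2.61921427] 0.7159792740137292 [-0.661  0.241  1.672 -0.     1.229 -0.505]
[([256.9, 250.9], 0.93), ([41.8, 294.8], 0.42)]
pred lip px [[252.37845846 355.303466  ]] rim pred lip px [[252.3871041  353.36507996]] rim (array([ 0.2465, -0.1932, -0.0196]), array([0., 0., 0.]), array([ 0.45126436, -0.10700689,  0.22449965]))
```

Request:
{"name": "arm_command", "arguments": {
  "steps": [
    {"translation": [0.03,-0.025,-0.01],"twist": [0,0,0],"fingers": -1},
    {"translation": [0.08,-0.065,-0.02],"twist": [0,0,0],"fingers": -1},
    {"translation": [0.14,-0.11,-0.02],"twist": [0,0,0],"fingers": -1},
    {"translation": [0.2,-0.155,-0.02],"twist": [0,0,0],"fingers": -1},
    {"translation": [0.235,-0.183,-0.02],"twist": [0,0,0],"fingers": -1}
  ]
}}

```text
time: 19.05
eef_pos: [0.4555, -0.1145, 0.2211]
tcp_rot: [0.76, 0.65, -0.0, -0.002]
contact_force: [0.8, -0.1, -2.5]
opening: 0.717
finger_force: 87.6
```

Request:
{"name": "arm_command", "arguments": {
  "steps": [
    {"translation": [0.0115,-0.01,0],"twist": [0,0,0],"fingers": -1},
    {"translation": [0.0115,-0.01,0],"twist": [0,0,0],"fingers": -1},
    {"translation": [0.0115,-0.01,0],"twist": [0,0,0],"fingers": -1}
  ]
}}

```text
time: 19.42
eef_pos: [0.4521, -0.1082, 0.223]
tcp_rot: [0.76, 0.649, -0.0, 0.0]
contact_force: [0.5, -0.9, -3.0]
opening: 0.716
finger_force: 87.6
```

Run:
```python
from h import *
s=get_state(); t=s["eef_pos"]; R=Ro.from_quat(s["tcp_rot"]).as_matrix(); print(t,s["contact_force"],s["qpos"].round(3),s["time"])
lt=np.array([-.0415,0,-.0385]); print("lip",t+R@lt)
# tilt about tool y so that jug z (=-tool z) leans toward lip (-tool x)
for sg in(1,-1):
    Rd=R@Ro.from_rotvec([0,sg*np.pi/4,0]).as_matrix(); print(sg,"jugx.z",-Rd[2,0])
sg=1 if -(R@Ro.from_rotvec([0,np.pi/4,0]).as_matrix())[2,0]<0 else -1
for d in(9,18,27,36,45):
    Rd=R@Ro.from_rotvec([0,sg*np.radians(d),0]).as_matrix(); a,b,p=plan(s,Rd,S+[0,0,.15-.1*d/45*0],lt); print(d,a,b,p.round(3))
```

```text
[ 0.45210109 -0.10815017  0.22299043] [ 0.52432436 -0.85356318 -3.01440907] [-0.453 -0.186  2.084 -0.     1.243 -0.296] 19.425
lip [ 0.44559123 -0.14912191  0.26150586]
1 jugx.z -0.7068437265421909
-1 jugx.z 0.7073696938983248
9 [ 0.0087 -0.0013 -0.0113] [0.   0.15 0.  ] [ 0.452 -0.102  0.231]
18 [ 0.0145 -0.0013 -0.0216] [0.  0.3 0. ] [ 0.453 -0.097  0.239]
27 [ 0.0186 -0.0013 -0.0327] [0.   0.45 0.  ] [ 0.453 -0.094  0.248]
36 [ 0.0209 -0.0013 -0.0443] [0.  0.6 0. ] [ 0.454 -0.092  0.256]
45 [ 0.0214 -0.0013 -0.0562] [0.   0.75 0.  ] [ 0.454 -0.092  0.265]
```

Request:
{"name": "arm_command", "arguments": {
  "steps": [
    {"translation": [0.0087,-0.0013,-0.0113],"twist": [0,0.15,0],"fingers": -1},
    {"translation": [0.0145,-0.0013,-0.0216],"twist": [0,0.3,0],"fingers": -1},
    {"translation": [0.0186,-0.0013,-0.0327],"twist": [0,0.45,0],"fingers": -1},
    {"translation": [0.0209,-0.0013,-0.0443],"twist": [0,0.6,0],"fingers": -1},
    {"translation": [0.0214,-0.0013,-0.0562],"twist": [0,0.75,0],"fingers": -1}
  ]
}}

```text
time: 20.05
eef_pos: [0.4538, -0.0934, 0.2656]
tcp_rot: [0.703, 0.599, 0.292, -0.248]
contact_force: [-0.2, 1.2, -2.4]
opening: 0.719
finger_force: 87.7
```

Request:
{"name": "arm_command", "arguments": {
  "steps": [
    {"translation": [0,0,0],"twist": [0,0,0],"fingers": -1},
    {"translation": [0,0,0],"twist": [0,0,0],"fingers": -1}
  ]
}}

```text
time: 20.3
eef_pos: [0.4534, -0.092, 0.265]
tcp_rot: [0.703, 0.6, 0.29, -0.248]
contact_force: [0.2, -0.8, -2.5]
opening: 0.716
finger_force: 87.7
```

Run:
```python
from h import *
p,s=wshot("w11"); t=s["eef_pos"]; R=Ro.from_quat(s["tcp_rot"]).as_matrix(); print(t,s["contact_force"],s["qpos"].round(3),s["time"],s["opening"])
lt=np.array([-.0415,0,-.0385]); print("lip",t+R@lt,"tilt",np.degrees(np.arccos(-R[2,2])))
a,b,q=plan(s,R,S+[0,0,.05],lt); print(a)
```

```text
[ 0.45338066 -0.09198519  0.26495102] [ 0.17114082 -0.81639309 -2.50030114] [-0.76  -0.064  2.032  0.623  1.665 -0.703] 20.3 0.7164348839086663
lip [ 0.44451791 -0.14786121  0.26299618] tilt 44.83139221464498
[-0.0941  0.0004  0.0945]
```

Request:
{"name": "arm_command", "arguments": {
  "steps": [
    {"translation": [-0.02,0,0.02],"twist": [0,0,0],"fingers": -1},
    {"translation": [-0.045,0,0.045],"twist": [0,0,0],"fingers": -1},
    {"translation": [-0.07,0,0.07],"twist": [0,0,0],"fingers": -1},
    {"translation": [-0.085,0,0.085],"twist": [0,0,0],"fingers": -1},
    {"translation": [-0.093,0,0.0935],"twist": [0,0,0],"fingers": -1}
  ]
}}

```text
time: 20.98
eef_pos: [0.4529, -0.0904, 0.1651]
tcp_rot: [0.702, 0.6, 0.291, -0.249]
contact_force: [0.2, 0.1, -2.1]
opening: 0.713
finger_force: 87.7
```

Request:
{"name": "arm_command", "arguments": {
  "steps": [
    {"translation": [0,0,0],"twist": [0,0,0],"fingers": -1},
    {"translation": [0,0,0],"twist": [0,0,0],"fingers": -1},
    {"translation": [0,0,0],"twist": [0,0,0],"fingers": -1}
  ]
}}

```text
time: 21.35
eef_pos: [0.4536, -0.0914, 0.1671]
tcp_rot: [0.702, 0.601, 0.291, -0.248]
contact_force: [-0.5, -0.7, -1.3]
opening: 0.718
finger_force: 87.7
```

Run:
```python
from h import *
p,s=wshot("w12"); t=s["eef_pos"]; R=Ro.from_quat(s["tcp_rot"]).as_matrix(); print(t,s["contact_force"],s["finger_force"],s["time"])
lt=np.array([-.0415,0,-.0385]); L=t+R@lt; print("lip",L,"tilt",np.degrees(np.arccos(-R[2,2])))
# lip position in hand: compare wrist views upright (w10) vs now
a=cv2.imread("pics/w10.png",0)[270:384,180:330]; b=cv2.imread("pics/w12.png",0)[270:384,180:330]
ta=a[40:110,20:130]; r=cv2.matchTemplate(b,ta,cv2.TM_CCOEFF_NORMED); print("in-hand shift",np.array(cv2.minMaxLoc(r)[3])-[20,40],cv2.minMaxLoc(r)[1])
print("lip px pred",wproj("w12",[L]))
for c in("side","scene"):
    q=read_camera(c); 
    for n in("strainer_rim","jug_lip"): print(c,n,[(np.round(d["point"][::-1]),round(d["conf"],2)) for d in recognise(q,n)[:1]])
    print(c,"pred strainer",proj(c,[S-[0,0,.03]]).round(),"jug mid",proj(c,[t]).round())
```

```text
[ 0.45359044 -0.09136693  0.16709249] [-0.51639353 -0.67207702 -1.28754293] 87.7152094244957 21.35
lip [ 0.44477355 -0.14724636  0.16503055] tilt 44.939931761690616
in-hand shift [0 0] 0.9608843922615051
lip px pred [[252.28218287 357.48935194]]
side strainer_rim [(array([282., 203.]), 0.57)]
side jug_lip [(array([270., 197.]), 0.69)]
side pred strainer [[274. 204.]] jug mid [[268. 192.]]
scene strainer_rim [(array([228., 192.]), 0.79)]
scene jug_lip [(array([216., 180.]), 0.53)]
scene pred strainer [[227. 197.]] jug mid [[217. 171.]]
```

```bash
python3 -c "
from plant import sign_off; print(sign_off())"
```

```text
the job is handed in; nothing more can be done
None
```

I've set everything up as asked and handed the job in at about 21.5 s: the middle bowl stands in the large one and the strainer hangs on its rim. By the arm's readings, the jug is still gripped, tipped about 45° with its lip centred about 5 cm above the strainer's rim. I had no pictures left to view, so that final pose was checked only by readings and image matching, not by eye.

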